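Put the cordless devices on their chargers

ROBOT

A 6-joint arm with a two-finger parallel gripper is mounted at the origin on the work surface; the furniture and walls round the work are solid. World frame = base frame: x ahead of the robot, y to its left, z up, the work surface at z = 0. Lengths are in m, angles in rad, forces in N, time in s.
With the tool pointing down it reaches from about 0.35 to 1 m from the base axis. Payload 7.1 kg.
Tool frame: the origin (TCP) lies on the centre line of the jaws, within the pads' length; the fingertips stand 11 mm ahead of it and the grasp point (between the pads) lies 8 mm behind it; z points along the fingers, y is the line along which they close (so a half turn about z gives the same grasp; the last joint's range is limited). The gripper opens to 85 mm and grips with 20 to 120 N. Pads are 22 mm wide; open, the fingers measure 114 mm over their backs; the gripper's body (76 mm by 85 mm) begins 54 mm behind the grasp point. The pads swing forward as they close: fully open they stand 13 mm farther back than shut.
Start: joints at [-1.279, 0.423, 1.63, -0, 1.089, -0.019], TCP at [0.191, -0.595, 0.242] pointing down, gripper open.
Joint ranges: [-3, 3], [-0.9, 2.11], [0.09, 2.58], [-1.31, 4.45], [0.11, 2.69], [-2.54, 2.54]. Speed limits (rad/s): [2.39, 2.39, 3.01, 3.14, 3.14, 3.14].

INTERFACE

Orientations are given as a 3x3 rotation matrix whose columns are the frame's x, y, z axes.
In Python, from station import ctrl gives the robot as it stands. The module is installed in compiled form; this text tells all that it offers. Calls block until the motion is done:
- ctrl.move_to(position, orientation): joint-space move of the TCP to a pose.
- ctrl.move_straight(position, rotation=None, speed=0.15, f_stop=None): straight line of the TCP; rotation=None keeps the orientation; speed is the mean speed in m/s. With f_stop (N) it stops when the force on the tool has changed by that much, and returns True; else False.
- ctrl.goto_joints(angles): joint-space move.
- ctrl.gripper_to(opening): opening from 0.0 (shut) to 1.0 (fully open); the grip force is fixed at half the most; returns when the fingers have stopped.
- ctrl.sleep(seconds).
- ctrl.inverse_kinematics(position, orientation): joint angles nearest the present ones, or None.
- ctrl.get_obs(): the state.
- ctrl.grab_frame(name): name is "scene" or "top" or "wrist"; returns (picture, depth): 384x512x3 uint8, red, green, blue; 384x512 float32, m along the optical axis (not along the pixel's ray), 0 where there is no reading.
- ctrl.camera_info(name): a dict with "fx", "fy", "cx", "cy" (pixels), "xyz" and "rotation" of the camera in the world. Camera axes: x right, y up, looking along -z (the intrinsics and any distortion apply to the point x, -y, -z); pixel columns grow to the right and rows downward; lengths in m; the calibration is good to about 2 mm. The wrist camera is an equidistant fisheye: a pixel r from the principal point sees the ray r / f radians off the axis. A picture is of the moment at which its call begins: read the wrist's pose just before it. camera_info takes no time and is no camera call; for the wrist camera it gives the pose at the moment of the call.
A pose or a line that the arm cannot do raises ctrl.Unreachable and nothing moves.
- ctrl.hand_in(): hands the job in; it is judged then, once.
The state is a dict: "clock": time; "joint_pos": joint angles; "qvel": joint speeds; "tau": joint torques, N m; "ee_pos": TCP position; "tool_rot": TCP orientation; "force": force on the tool from outside, world axes, zero at the start; "ft_torque": the same for the moment, N m; "width": opening from 0.0 (shut) to 1.0 (fully open); "grasp_force": force on a finger pad.
Only numpy, scipy, OpenCV 4.12 (cv2) and the standard library are available. Lean on these libraries where they do the work, as an engineer would, in place of code of your own. Each camera call takes 0.05 s, during which the arm holds its last target. There are 200 camera calls.

TASK

The meeting is over: put the four cordless devices lying about the desk on charge, each set down gently and flat in the well of the tray made for it: the long handset in the longest tray and the slim presenter in the narrow one, both with their foot end over the tray's brass contacts, the mouse in the wide tray and the puck microphone in the round one. Let go of them all and leave the stapler and the tape measure where they are.

Things in the scene. Friction and masses are not known exactly. Their poses are not given: they have to be found in the camera images.
- handset: Black cordless phone handset on its back, 132 x 46 x 22 mm (26 over the last 36 mm at the earpiece), white keypad, grey screen; 0.13 kg. Local x along it to the earpiece, z up; foot (keypad end) at -x. Origin on the underside at the charging contacts; middle at local (0.015, 0, 0). Grasp across the 46 mm. Starts at yaw 1.22 to 1.88 rad, foot to the right.
- presenter: Presentation remote: slim dark bar, rounded edges, 118 x 28 x 22 mm, two round grey buttons, laser nose in front, three ribs near the foot; 0.08 kg. Local x along it to the nose, z up; foot at -x. Origin on the underside at the charging contacts; middle at local (0.015, 0, 0). Grasp across the 28 mm. Starts at yaw 1.22 to 1.88 rad, foot to the right.
- cordless_mouse: Black computer mouse, 104 (local x) x 60 (local y) x 36 mm, rounded top, 0.09 kg. Origin at the middle of its underside, z up. Grasp across the 60 mm. Starts at yaw 1.22 to 1.88 rad; it may lie in its tray either way round.
- microphone: Round cordless table microphone: flat black puck, 60 mm diameter, 30 mm high, rings of small holes and a grey button on top; 0.14 kg. Origin at the middle of its underside, z up; sides upright from 3 to 22 mm height. Grasp and set down in any direction.
- handset_dock: Fixed grey charging tray; dark well floor 8 mm over the desk, rim 14 mm (6 above the floor), walls 6 mm. Lip with white lamp at the foot end (local -x), to the right (yaw 1.15 to 1.5). For the handset: the longest tray, well 144 (x) x 62 (y) mm, two brass contact strips in its foot half. Origin at desk height under the strips; well middle at local (0.015, 0). Seated, origins and x axes coincide.
- presenter_dock: Fixed grey charging tray; dark well floor 8 mm over the desk, rim 14 mm (6 above the floor), walls 6 mm. Lip with white lamp at the foot end (local -x), to the right (yaw 1.15 to 1.5). For the presenter: the narrow tray, well 130 (x) x 44 (y) mm, two brass contact strips in its foot half. Origin at desk height under the strips; well middle at local (0.015, 0). Seated, origins and x axes coincide.
- mouse_dock: Fixed grey charging tray; dark well floor 8 mm over the desk, rim 14 mm (6 above the floor), walls 6 mm. Lip with white lamp at the foot end (local -x), to the right (yaw 1.15 to 1.5). For the mouse: the wide tray, well 116 (local x) x 76 (local y) mm, round coil marks in its middle. Origin at desk height under the well's middle.
- microphone_dock: Fixed grey charging tray; dark well floor 8 mm over the desk, rim 14 mm (6 above the floor), walls 6 mm. Lip with white lamp at the foot end (local -x), to the right (yaw 1.15 to 1.5). For the microphone: the round tray, well 79 mm in diameter, 91 mm outside. Origin at desk height under the well's middle.
- stapler: Stapler with a dark red arm, 140 x 36 x 48 mm, between the devices and the trays, along the robot's x. Loose bystander, 0.24 kg. Origin at the middle of its underside.
- tape_measure: Beige tape measure standing on its narrow side, 63 x 32 x 54 mm, between the devices and the trays. Loose bystander, 0.18 kg. Origin at the middle of its underside.
Not all that is in view belongs to the job. What is shaped like the presenter but turquoise is not meant.

How it is judged:
By the outcome, as a careful person would: the job done as asked, in the order asked, and still so for the second after the job is handed in, with the robot touching nothing.
It also fails if it takes over 109 s, if anything falls off the work surface, if the arm or the gripper's body presses on something with over 40 N, if the wrist force passes 120 N, or if a joint passes its speed limit or range.

## Working session

There is one attempt and no reset: what is moved stays moved. The work goes in short steps, each a Python script; the robot and the scene stay as the last script left them, time stands still between calls to the robot, and variables do not carry over. Pictures are saved under pics/ and viewed, at most 14 in all, crops included, and the job is handed in when it is done.

```bash
mkdir -p pics; python3 - <<'E'
from station import ctrl
import cv2,numpy as np
for n in("top","scene"):
    p,d=ctrl.grab_frame(n); cv2.imwrite(f"pics/{n}0.png",p[:,:,::-1]); np.savez(f"{n}0.npz",p=p,d=d)
    print(n,ctrl.camera_info(n),d.min(),d.max())
im=cv2.resize(cv2.imread("pics/top0.png"),(800,600),interpolation=cv2.INTER_CUBIC);cv2.imwrite("pics/top0b.png",im)
print(ctrl.get_obs()["clock"])
E
```

```text
top {'fx': 365.7791742733107, 'fy': 365.7791742733107, 'cx': 253.03924896525436, 'cy': 182.88362212096777, 'xyz': array([0.42520503, 0.07495216, 1.08019292]), 'rotation': array([[-0.00962305,  0.99679669, -0.07939614],
       [-0.99995114, -0.00941302,  0.00301919],
       [ 0.00226216,  0.07942131,  0.99683857]])} 0.0 1.8813304
scene {'fx': 404.446777243279, 'fy': 404.446777243279, 'cx': 259.27940763327115, 'cy': 194.06585619887082, 'xyz': array([-0.07814887,  0.55662361,  0.9211823 ]), 'rotation': array([[-0.64334882,  0.57713463, -0.50300886],
       [-0.76554398, -0.47923798,  0.42927074],
       [ 0.00668606,  0.66124623,  0.75013913]])} 0.0 2.784125
0.1
```

View pics/top0b.png

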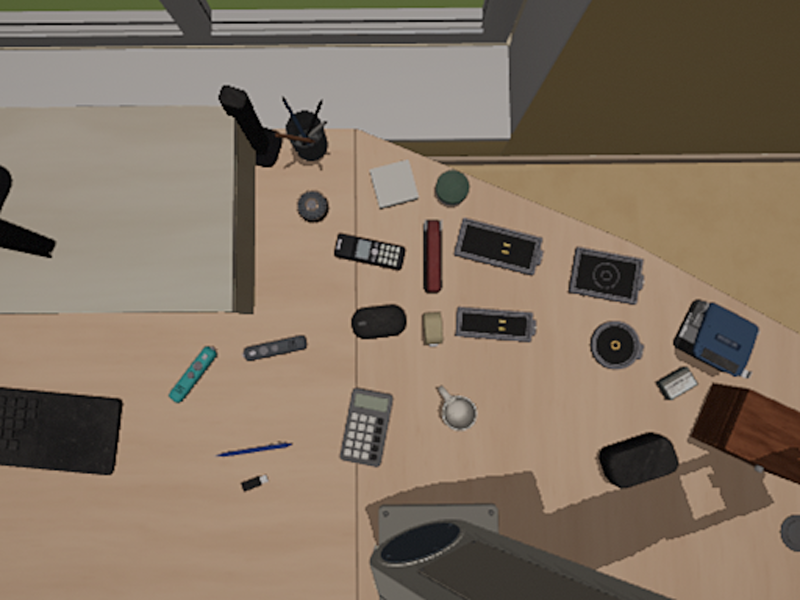

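View pics/scene0.png

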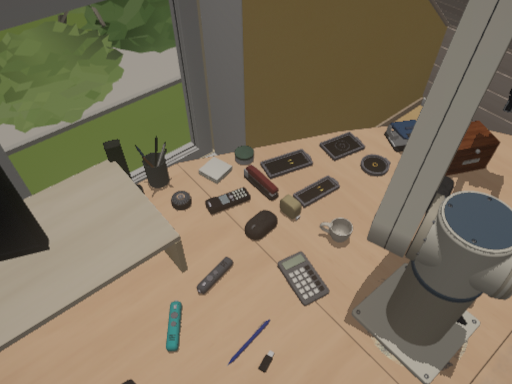

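The top view (800 px picture) shows these candidates:
- **Handset:** the black one at (370,251).
- **Presenter:** dark bar at (275,348). The turquoise bar at (193,374) is a decoy, as is the pen at (255,450).
- **Mouse:** (379,321). The black case at (638,460) is not it.
- **Microphone:** the puck at (312,206). The green pot at (452,187) and the disc at (795,532) are not it.
- **Trays:** long (500,247), narrow (496,324), wide (606,275), round (615,345).

I'll check these in a close crop.

```bash
python3 - <<'E'
import cv2,numpy as np
p=np.load("top0.npz")["p"][:,:,::-1]
im=p[118:238,150:290]; a=cv2.resize(im,None,fx=5,fy=5,interpolation=cv2.INTER_CUBIC)
cv2.imwrite("pics/c1.png",a)
im=p[130:240,280:420]; a=cv2.resize(im,None,fx=5,fy=5,interpolation=cv2.INTER_CUBIC)
cv2.imwrite("pics/c2.png",a)
E
```

```text
(no output)
```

View pics/c1.png

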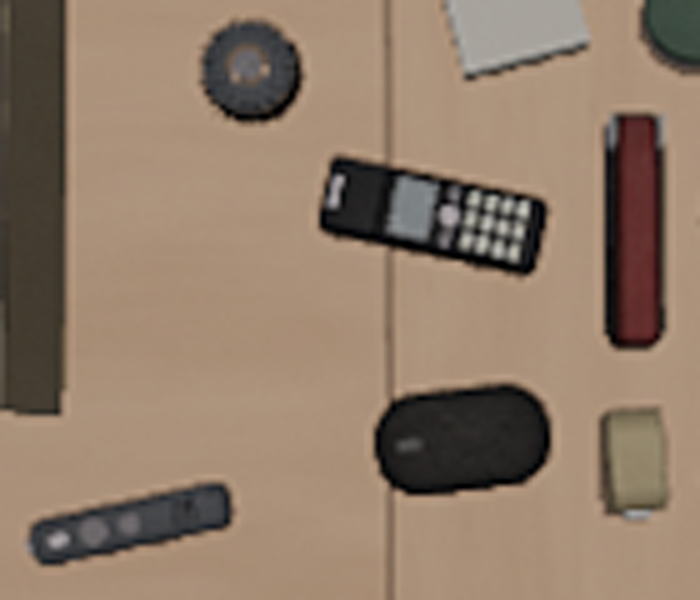

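View pics/c2.png

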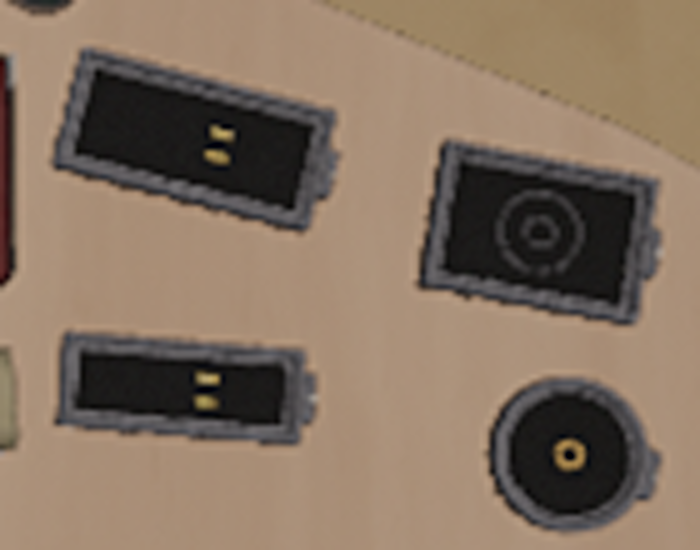

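Close crops confirm the choice. The puck has its grey button at (245,65). The handset's keypad and foot are to the right, and the presenter's ribs are to the right at (185,505). The trays carry brass contacts, coil marks and lamps as described. Next I'll measure them.

```bash
cat > h.py <<'E'
import numpy as np,cv2
from station import ctrl
def rays(uv,c):
    uv=np.asarray(uv,float); return np.c_[(uv[:,0]-c['cx'])/c['fx'],-(uv[:,1]-c['cy'])/c['fy'],-np.ones(len(uv))]@c['rotation'].T
def onplane(uv,z,c):
    r=rays(uv,c); return c['xyz']+r*((z-c['xyz'][2])/r[:,2])[:,None]
# name: seed px (512 picture), plane z, mode
DEV=dict(handset=((237,160),.012,'d'),presenter=((176,223),.011,'d'),cordless_mouse=((243,206),.014,'d'),microphone=((200,132),.014,'d'))
DOCK=dict(handset=((310,155),.011,'w'),presenter=((307,207),.011,'w'),cordless_mouse=((377,177),.011,'w'),microphone=((389,224),.011,'w'))
def measure(p,c,seed,z,mode,cam_s=4):
    a=cv2.resize(p,None,fx=cam_s,fy=cam_s,interpolation=cv2.INTER_CUBIC).astype(int)
    m=(a[...,0]-a[...,2]<18) if mode=='d' else (a.max(2)<58)
    m=m.astype(np.uint8)
    if mode=='w': m=cv2.morphologyEx(m,cv2.MORPH_OPEN,np.ones((9,9)))
    cs,_=cv2.findContours(m,cv2.RETR_EXTERNAL,cv2.CHAIN_APPROX_NONE)
    s=(seed[0]*cam_s,seed[1]*cam_s)
    k=max((k for k in cs if len(k)>60),key=lambda k:cv2.pointPolygonTest(k,s,True))
    uv=(k[:,0]+.5)/cam_s-.5
    P=onplane(uv,z,c)[:,:2]
    (x,y),(w,h),ang=cv2.minAreaRect((P*1000).astype(np.float32))
    t=np.deg2rad(ang)
    if h>w: t+=np.pi/2; w,h=h,w
    t=t%np.pi
    return x/1000,y/1000,t,w,h
E
python3 - <<'E'
from h import *
p=np.load("top0.npz")["p"];c=ctrl.camera_info("top")
for n,D in(("dev",DEV),("dock",DOCK)):
    for k,v in D.items(): print(n,k,np.round(measure(p,c,*v),4))
E
```

```text
dev handset [5.760000e-01 1.209000e-01 1.349200e+00 1.303636e+02 4.580640e+01]
dev presenter [  0.3969   0.2984   1.7761 119.9179  26.8682]
dev cordless_mouse [  0.4441   0.1044   1.6745 101.42    58.2642]
dev microphone [ 0.6629  0.2274  3.1325 56.9757 56.2991]
dock handset [ 5.838000e-01 -1.216000e-01  1.319100e+00  1.356114e+02  5.421710e+01]
dock presenter [ 0.4393 -0.0887  1.4882 78.4585 35.3807]
dock cordless_mouse [  0.527   -0.323    1.3747 108.7085  68.2018]
dock microphone [ 0.3975 -0.3353  3.1318 70.2495 69.6903]
```

```bash
sed -i "s/a.max(2)<58/a.max(2)<75/; s/if mode=='w': m=.*/if mode=='w': m=cv2.morphologyEx(cv2.morphologyEx(m,cv2.MORPH_CLOSE,np.ones((33,33))),cv2.MORPH_OPEN,np.ones((9,9)))/" h.py
python3 - <<'E'
from h import *
p=np.load("top0.npz")["p"];c=ctrl.camera_info("top")
for k,v in DOCK.items():
    print(k,np.round(measure(p,c,*v),4)," outer",np.round(measure(p,c,v[0],.010,'d'),4))
a=p.astype(int); m=((a[...,0]-a[...,2]>50)&(a.max(2)>110)).astype(np.uint8)
d=np.load("top0.npz")["d"]
for nm,(u0,u1,v0,v1) in dict(handset=(318,332,150,166),presenter=(316,328,200,214),mic=(388,400,215,226)).items():
    ys,xs=np.nonzero(m[v0:v1,u0:u1]&1); q=onplane([[xs.mean()+u0,ys.mean()+v0]],.008,c)[0]; print(nm,len(xs),np.round(q,4))
for nm,(u,v) in dict(desk=(245,190),hs=(237,160),pres=(176,223),mouse=(243,206),mic=(200,132),well=(310,155),mwell=(377,165)).items():
    z=d[v,u]; P=c['xyz']+rays([[u,v]],c)[0]*z; print(nm,np.round(P,4))
E
```

```text
handset [ 5.823000e-01 -1.213000e-01  1.305000e+00  1.548238e+02  7.325500e+01]  outer [ 5.83100e-01 -1.25000e-01  1.30770e+00  1.62995e+02  7.46882e+01]
presenter [ 4.364000e-01 -1.089000e-01  1.485400e+00  1.371696e+02  5.242300e+01]  outer [ 4.369000e-01 -1.140000e-01  1.482900e+00  1.488252e+02  5.539600e+01]
cordless_mouse [  0.5253  -0.3229   1.3767 130.9121  87.1191]  outer [  0.5261  -0.3266   1.3738 135.9764  88.4156]
microphone [ 0.3964 -0.3329  1.626  87.7928 76.8445]  outer [ 0.3966 -0.3355  2.1173 91.8174 90.4702]
handset 16 [ 0.5799 -0.1364  0.008 ]
presenter 14 [ 0.4371 -0.1267  0.008 ]
mic 27 [ 0.3963 -0.3371  0.008 ]
desk [ 0.4904  0.0957 -0.0015]
hs [0.5768 0.1178 0.0229]
pres [0.3959 0.2941 0.0236]
mouse [0.4426 0.1011 0.0339]
mic [0.6594 0.2251 0.0279]
well [ 0.5913 -0.0972  0.011 ]
mwell [ 0.5601 -0.2949  0.0082]
```

```bash
cat >> h.py <<'E'
PICK=dict(handset=(.576,.1209,1.349),presenter=(.3969,.2984,1.776),cordless_mouse=(.4441,.1044,1.6745),microphone=(.6629,.2274,1.35))
PLACE=dict(handset=(.5835,-.1217,1.308),presenter=(.4378,-.1115,1.485),cordless_mouse=(.5265,-.323,1.375),microphone=(.3968,-.336,1.35))
def R(t):
    x=np.array([np.cos(t),np.sin(t),0]); z=np.array([0,0,-1.]); return np.c_[x,np.cross(z,x),z]
E
python3 - <<'E'
from h import *
print(np.round(ctrl.get_obs()['tool_rot'],2).tolist())
for n in PICK:
  for D in(PICK,PLACE):
    x,y,t=D[n]; print(n,[np.round(ctrl.inverse_kinematics([x,y,.17],R(t+o)),2).tolist() if ctrl.inverse_kinematics([x,y,.17],R(t+o)) is not None else None for o in(0,np.pi)])
E
```

```text
[[0.95, 0.31, -0.0], [0.31, -0.95, 0.0], [0.0, -0.0, -1.0]]
handset [[0.19, 0.46, 1.76, -0.0, 0.92, 0.41], None]
handset [[-0.23, 0.47, 1.75, -0.0, 0.92, 0.04], None]
presenter [[0.62, 0.34, 1.96, -0.0, 0.84, 0.42], None]
presenter [[-0.28, 0.28, 2.06, -0.0, 0.8, -0.19], None]
cordless_mouse [[0.2, 0.29, 2.05, -0.0, 0.8, 0.1], None]
cordless_mouse [[-0.57, 0.5, 1.7, -0.0, 0.95, -0.37], None]
microphone [[0.31, 0.61, 1.49, -0.0, 1.04, 0.53], None]
microphone [[-0.73, 0.37, 1.91, -0.0, 0.85, -0.5], None]
```

```bash
python3 - <<'E'
from h import *
r=R(1.349)
ctrl.move_to([.53,.22,.24],r)
ctrl.gripper_to(.33); ctrl.move_straight([.53,.22,.04],speed=.2)
print(ctrl.get_obs()['clock'],ctrl.get_obs()['width'])
for w in(.33,.71):
    ctrl.gripper_to(w)
    s=ctrl.move_straight([.53,.22,-.012],speed=.025,f_stop=4); o=ctrl.get_obs()
    print(w,o['width'],s,o['ee_pos'],o['force'],o['clock'])
    ctrl.move_straight([.53,.22,.04],speed=.1)
print(ctrl.get_obs()['clock'])
E
```

```text
4.925 0.3357895145497392
0.33 0.32974077893185044 True [0.52995741 0.21996081 0.01073567] [-1.45803697  0.17542526  7.99396031] 6.35
0.71 0.706017475595074 True [0.53003411 0.21999066 0.00582035] [-1.21320961 -1.24004069  6.50012092] 8.5333
9.0333
```

```bash
cat >> h.py <<'E'
G=dict(handset=(.0185,.82),presenter=(.0208,.6),cordless_mouse=(.0158,1.),microphone=(.0158,1.))
def pick(n,up=.15):
    x,y,t=PICK[n]; g,w=G[n]; r=R(t)
    ctrl.gripper_to(w); ctrl.move_to([x,y,.12],r)
    ctrl.move_straight([x,y,g],speed=.12,f_stop=15)
    ctrl.gripper_to(0.); o=ctrl.get_obs(); print(n,'grip',o['width']*85,o['grasp_force'],o['ee_pos'],o['clock'])
    ctrl.move_straight([x,y,up],speed=.15)
    o=ctrl.get_obs(); print('up',o['width']*85,o['grasp_force'],o['force'])
def place(n,up=.15):
    x,y,t=PLACE[n]; g,w=G[n]
    ctrl.move_to([x,y,up],R(t))
    ctrl.move_straight([x,y,g+.008+.008],speed=.13)
    s=ctrl.move_straight([x,y,g+.008-.003],speed=.02,f_stop=3); o=ctrl.get_obs()
    print('down',s,o['ee_pos']-[x,y,g+.008],o['force'],o['width']*85)
    ctrl.gripper_to(min(1,o['width']+.2)); ctrl.move_straight([x,y,.12],speed=.15)
    print(ctrl.get_obs()['clock'])
E
python3 - <<'E'
from h import *
pick('handset')
c=ctrl.camera_info("wrist"); p,d=ctrl.grab_frame("wrist"); cv2.imwrite("pics/w1.png",p[:,:,::-1])
place('handset')
E
```

```text
handset grip 44.33471043853755 61.92492485046387 [0.57682692 0.12103446 0.01976127] 11.225
up 44.03181575082184 61.217665672302246 [-0.31596466 -0.02571961 -1.92925854]
down True [ 0.00038091 -0.000127    0.00125528] [-1.60751008  0.88559432  6.19354077] 44.55487317845519
15.8083
```

View pics/w1.png

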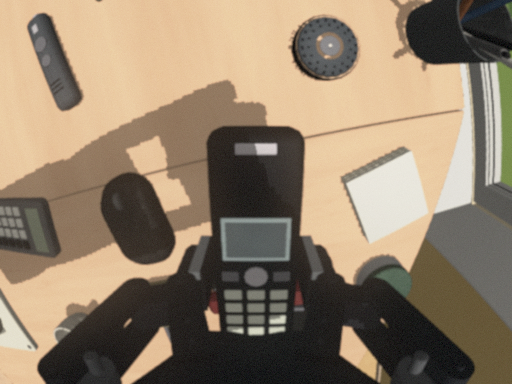

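The wrist view shows the handset held square and centred in the jaws at (257,240), earpiece up. It went down into its tray with a light contact. The presenter is next, with a check picture afterwards.

```bash
python3 - <<'E'
from h import *
pick('presenter'); place('presenter')
p,d=ctrl.grab_frame("wrist"); cv2.imwrite("pics/w2.png",p[:,:,::-1])
E
```

```text
presenter grip 26.26346506849613 59.613041281700134 [0.39747959 0.29878157 0.02183658] 19.075
up 26.088535945925234 59.037750363349915 [ 0.07299132  0.11870843 -1.34485046]
down True [ 0.00042327 -0.00014428  0.00104823] [-0.72329638  0.13664035  5.60442894] 26.29605051305801
24.1083
```

View pics/w2.png

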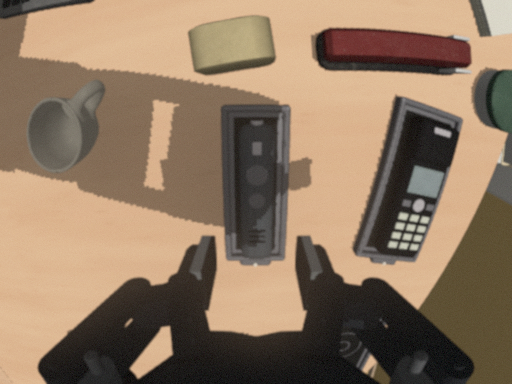

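Both are seated inside their wells with the foot at the lamp end: presenter at (257,180), handset at (412,180). The bystanders haven't moved. The mouse and microphone come next.

```bash
python3 - <<'E'
from h import *
pick('cordless_mouse')
if ctrl.get_obs()['width']*85>50: place('cordless_mouse')
E
```

```text
cordless_mouse grip 56.57871169146064 61.774668409489095 [0.44453363 0.10451104 0.01693572] 26.925
up 56.60696897415114 63.78391854465008 [ 0.24032077 -0.00065251 -0.50977351]
down True [ 0.0003688  -0.00026804  0.00128121] [-0.50104638  0.52104383  6.19500199] 56.87968905664947
32.1583
```

```bash
python3 - <<'E'
from h import *
pick('microphone')
if ctrl.get_obs()['width']*85>50: place('microphone')
ctrl.move_to([.30,.25,.26],R(1.5))
p,d=ctrl.grab_frame("top"); np.savez("top1.npz",p=p,d=d)
c=ctrl.camera_info("top")
cv2.imwrite("pics/t2.png",cv2.resize(p[110:245,240:420,::-1],None,fx=4.4,fy=4.4,interpolation=cv2.INTER_CUBIC))
E
```

```text
microphone grip 57.0235580573538 63.33810159936547 [0.66365638 0.22763769 0.01760922] 35.8833
up 56.90728874475758 64.00265526026487 [ 0.12551932  0.07867871 -1.35161893]
down True [ 0.00033633 -0.00033937  0.0017856 ] [-0.4293968  -0.03851115  5.53664459] 56.86090037897728
41.7167
```

View pics/t2.png

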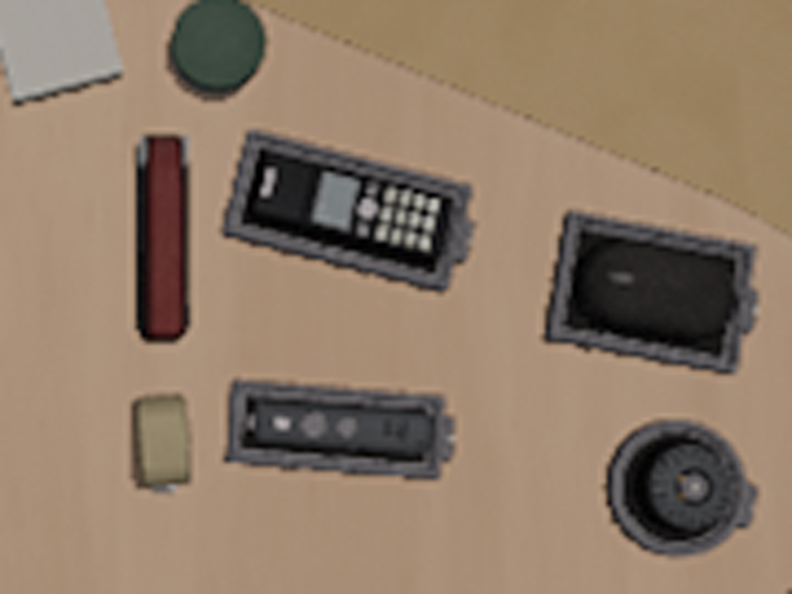

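```bash
python3 - <<'E'
from h import *
d=np.load("top1.npz")["d"];c=ctrl.camera_info("top")
def z(u,v): U=u/4.4+240;V=v/4.4+110;i,j=int(round(U)),int(round(V)); return np.round(c['xyz']+rays([[i,j]],c)[0]*np.median(d[j-1:j+2,i-1:i+2]),3).tolist()
for n,l in dict(hs=[(290,190),(345,200),(430,220)],pr=[(265,422),(345,427),(420,432)],mo=[(600,280),(660,290),(710,300)],mi=[(675,487),(690,472),(690,502),(706,487)]).items(): print(n,[z(*q) for q in l])
p,_=ctrl.grab_frame("scene"); cv2.imwrite("pics/s2.png",cv2.resize(p[110:250,180:420,::-1],None,fx=3.3,fy=3.3,interpolation=cv2.INTER_CUBIC))
E
```

```text
hs [[0.594, -0.082, 0.034], [0.588, -0.117, 0.032], [0.573, -0.175, 0.031]]
pr [[0.441, -0.062, 0.029], [0.438, -0.114, 0.031], [0.434, -0.162, 0.03]]
mo [[0.531, -0.282, 0.034], [0.524, -0.319, 0.042], [0.518, -0.352, 0.039]]
mi [[0.396, -0.324, 0.039], [0.407, -0.336, 0.038], [0.387, -0.336, 0.036], [0.396, -0.344, 0.038]]
```

View pics/s2.png

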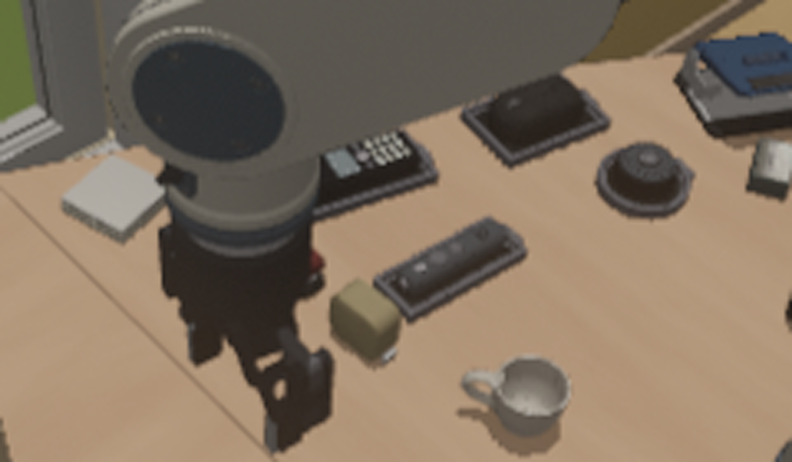

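The measured tops match the expected seated heights (handset 31–34 mm, presenter 29–31, mouse 42 at its crown, microphone 36–39), so all four lie flat. The scene view shows mouse (535,110), microphone (645,175) and presenter (450,265) in their wells, and the arm touching nothing. I'm handing in.

```bash
python3 -c "
from station import ctrl
print(ctrl.hand_in())"
```

```text
the job is handed in; nothing more can be done
None
```

The job is handed in, about 43 s into the 109 s allowed: all four devices lie flat in their trays, with the handset and presenter foot ends over the contacts, and the stapler and tape measure were not moved.

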